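# Tighten a gas hob's burner ring nut with its two-pin spanner

### The arm

A 7-joint arm with a two-finger parallel gripper is mounted at the origin on the work surface. World frame = base frame: x ahead of the robot, y to its left, z up, the work surface at z = 0. Lengths are in m, angles in rad, forces in N, time in s.
With the tool pointing down it reaches from about 0.4 to 0.85 m from the base axis. Payload 10.4 kg.
Tool frame: the origin (TCP) lies at the very end of the fingers, on their centre line; the grasp point (between the pads) lies 19 mm behind it; z points along the fingers, y is the line along which they close (so a half turn about z gives the same grasp; the last joint's range is limited). The gripper opens to 87 mm and grips with 3 to 60 N. Pads are 19 mm wide; open, the fingers measure 117 mm over their backs; the gripper's body (75 mm by 190 mm) begins 51 mm behind the grasp point.
Start: joints at [1.132, 0.332, -0.065, 1.46, 0.022, 1.35, -0.088], TCP at [0.252, -0.572, 0.2] pointing down, gripper open.
Joint ranges: [-2.6, 2.6], [-0.5, 2.12], [-1.47, 1.34], [0.16, 2.42], [-1.27, 4.41], [0.06, 2.06], [-2.6, 2.6]. Speed limits (rad/s): [2.22, 2.22, 2.79, 2.79, 3.14, 3.14, 3.14].

### API

Orientations are given as a unit quaternion [w, x, y, z].
In Python, from rig import bot gives the robot as it stands. The module is installed in compiled form; this text tells all that it offers.
- The arm moves only by the shell command python3 -m creep 'ROWS' [OPENING] [FORCE]. ROWS is a JSON object of lists of equal length, an entry for each row: "translation": the shift along the tool's x, y, z in cm, a list of three; "yaw": the turn about the tool's z in rad. A call has 1 to 5 rows; each row shifts and turns the commanded pose from where the row before left it, along the tool's axes as they then stand; what a row does not reach is not made up. A row lasts 1/8 s, in which the tool goes at most 62.5 mm and 10.7 degrees, less where a joint would pass 70% of its speed; a pose out of reach is approached as far as the arm can. A call is refused whole if a number of a shift passes 6.25 or a number of a turn 0.188, either way. A call with a gripper value outside its range is refused whole. OPENING is the closure, from 0 (fully open) to 1 (shut), set as the call begins (- or left out, the last holds). The fingers move at their own pace and stop on an object; FORCE is the grip in N (left out, the last holds). Time passes only in rows, so rows that do not move let the fingers close. It gives the time, the measured TCP pose, the force, the opening and the grip force at its end, in the units of the state.
- bot.observe(): the state, without advancing time (a new reading comes with each control period).
- bot.get_image(name): name is "scene" or "top" or "wrist"; returns a dict with "color" (480x640x3 uint8, blue, green, red), "depth" (480x640 float32, m along the optical axis (not along the pixel's ray), 0 where there is no reading), "vertical_fov" (degrees; the focal length in pixels is half the picture's height over the tangent of half this angle, whatever the lens; pixels are square), "cx", "cy" (the principal point, pixels), "k1" (the pictures are not rectified: a ray, as slopes to the right and down, at radius r is drawn at 1 + k1 r^2 times it, then the intrinsics apply), "xyz" and "rotation" of the camera in the world; the wrist camera has in their place "tool_from_camera" (4x4, takes a point from camera to tool coordinates, whose origin is the TCP and whose axes are the flange's). Camera axes: x right, y down, z forward; pixel columns grow to the right and rows downward; lengths in m; the calibration is good to about 2 mm. A picture is of the moment at which its call begins: read the wrist's pose just before it.
- bot.hand_in(): hands the job in; it is judged then, once.
The state is a dict: "time": time; "q": joint angles; "joint_vel": joint speeds; "joint_torque": joint torques, N m; "tool_pos": TCP position; "tool_rot": TCP orientation; "force": force on the tool from outside, world axes, zero at the start; "wrist_torque": the same for the moment, N m; "opening": opening from 0.0 (shut) to 1.0 (fully open); "finger_force": force on a finger pad.
Only numpy, scipy, OpenCV 4.12 (cv2) and the standard library are available. Lean on these libraries where they do the work, as an engineer would, in place of code of your own. Each camera call takes 0.05 s, during which the arm holds its last target. There are 200 camera calls.

### The job

The bare burner of the two-burner hob has been put back with its ring nut only loosely screwed on. Take the two-pin spanner lying on the worktop, engage both of its pins fully in the two holes of that ring, and turn the ring clockwise (seen from above) with the spanner until it comes up against its stop. Then lift the spanner out without turning the ring back and lay it flat, pins down, on the bare worktop beside the hob, leaving the burner parts and the screwdriver that lie loose on the worktop where they are.

Things in the scene. Friction and masses are not known exactly. Their poses are not given: they have to be found in the camera images.
- hob: Gas-on-glass hob fixed on the worktop: black glass slab, 290 mm (its x) by 510 mm (its y) by 8 mm, origin at the centre of its underside. Two knobs (36 mm over the worktop) at its +y end. The complete burner is 85 mm from the centre along +y. The bare burner to work on is 130 mm from the centre along -y: an aluminium flange, 112 mm across and 5 mm high, with the ring nut on it.
- grate_fitted: Black cast-iron pan support fixed over the complete burner, 250 (hob x) by 185 mm, 40 mm high: its top is 48 mm over the worktop. Origin under its centre, on the glass.
- ring_top (a point): Centre of the ring nut's top face, on its turning axis, 24 mm over the worktop. The ring nut: a flat aluminium ring, 94 mm outside, bore 54 mm, 11 mm high, with two pin holes 11 mm in diameter, opposite each other, 74 mm between centres, 11 mm deep. In the bore stand a brass jet and two small posts, at most 4 mm higher than the ring.
- hole_a (a point): A point on the axis of one pin hole of the ring nut, 8 mm below the ring's top face: where the tip of a pin lies when the spanner's fork rests on the ring.
- hole_b (a point): The same point in the opposite pin hole. The two holes are alike; either pin fits either one.
- ring_nut (a joint): Turn of the ring nut in rad; grows as it turns clockwise seen from above (tightening). It starts between 0.2 and 0.75 and meets its hard stop at 1.40, when the line through the two holes lies along the hob's long (y) axis. Turning takes about 0.5 N m (some 6 N at the spanner's grip point); the ring stays where it is left.
- spanner_grip (a point): Grip point of the loose two-pin spanner, in mid-handle, 12 mm above its underside. Axes: x along the handle towards the forked head, y across, z up. The black handle, 22 mm wide and 24 mm high, runs from 20 mm ahead of this point to 80 mm behind it, its underside level with the pin tips: the spanner lies level on the worktop on its pins and handle. It weighs 0.18 to 0.37 kg.
- spanner: The same spanner, 170 mm long; origin 12 mm below the grip point, on the handle's underside, same axes. Its steel fork is a flat half ring of mean radius 37 mm, 13 mm wide and 6 mm thick, open away from the handle, centred 80 mm ahead of the origin, its underside 8 mm above the origin. From each end of the fork a pin stands down 8 mm.
- pin_a (a point): Centre of the tip (lower end) of one of the spanner's pins, 8 mm in diameter with a tapered tip: 80 mm ahead of the grip point, 37 mm to its +y side, 12 mm below it.
- pin_b (a point): Centre of the tip of the other pin: 80 mm ahead of the grip point, 37 mm to its -y side, 12 mm below it.
- crown: Loose aluminium burner crown with flame slots on the worktop, 88 mm across, 26 mm high, origin under its centre. Leave it alone.
- burner_cap: Loose black enamelled burner cap on the worktop, 94 mm across, 11 mm high, origin under its centre. Leave it alone.
- screwdriver: Loose screwdriver, 200 mm long, lying on the worktop, origin under its middle. Leave it alone.
Not all that is in view belongs to the job. Several things look just like the spanner: the one meant starts nearest to the robot's base.

How it is judged:
On the way, in this order (a step that is already met when the one before it is completed fails the run):
1. both pins of the spanner are fully in the two holes of the ring nut (((distance between pin_a and hole_a below 0.0045 m and distance between pin_b and hole_b below 0.0045 m) or (distance between pin_a and hole_b below 0.0045 m and distance between pin_b and hole_a below 0.0045 m))), for 0.2 s.
2. the ring nut is turned clockwise to its stop with both pins still in the holes (((distance between pin_a and hole_a below 0.0045 m and distance between pin_b and hole_b below 0.0045 m) or (distance between pin_a and hole_b below 0.0045 m and distance between pin_b and hole_a below 0.0045 m)) and value of joint ring_nut above 1.32 rad), for 0.1 s.
At the end, for the whole second after the job is handed in: The ring nut stands within 0.08 rad (5 degrees) of its clockwise stop, and the spanner lies level and still on the bare worktop, pins down (both pin tips and the handle's underside within 4 mm of the worktop), released (value of joint ring_nut above 1.32 rad and height (world z) of each of pin_a, pin_b below 0.004 m and height (world z) of spanner_grip below 0.0155 m and angle between spanner_grip's own z axis and vertical below 0.1 rad and linear speed of spanner below 0.02 m/s and contact force between the fingers and spanner below 0.1 N); the robot touches nothing.
It fails at once if a burner part or the screwdriver lying on the worktop is shifted by more than 30 mm (distance of any of crown, burner_cap, screwdriver from where it was at the start of the episode above 0.03 m).
It also fails if it takes over 64 s, if anything falls off the work surface, if the arm or the gripper's body presses on something with over 40 N, if the wrist force passes 120 N, or if a joint passes its speed limit or range.

## Working session

There is one attempt and no reset: what is moved stays moved. The work goes in short steps, Python scripts to look and compute and a shell command to move; the robot and the scene stay as the last step left them, time stands still between calls to the robot, and variables do not carry over. Pictures are saved under pics/ and viewed, at most 10 in all, crops included, and the job is handed in when it is done.

```bash
mkdir -p pics
cat > h.py <<'E'
import numpy as np, cv2, pickle
from rig import bot
from scipy.spatial.transform import Rotation as R
def snap(name,tag):
    s=bot.observe(); im=bot.get_image(name)
    if name=="wrist":
        w,x,y,z=s["tool_rot"]; T=np.eye(4); T[:3,:3]=R.from_quat([x,y,z,w]).as_matrix(); T[:3,3]=s["tool_pos"]
        T=T@np.array(im["tool_from_camera"])
    else:
        T=np.eye(4); r=np.array(im["rotation"])
        T[:3,:3]=r if r.shape==(3,3) else R.from_quat([r[1],r[2],r[3],r[0]]).as_matrix(); T[:3,3]=im["xyz"]
    im["T"]=T; pickle.dump(im,open(f"{tag}.pkl","wb")); cv2.imwrite(f"pics/{tag}.png",im["color"]); return im
def load(tag): return pickle.load(open(f"{tag}.pkl","rb"))
def K(im):
    f=240/np.tan(np.radians(im["vertical_fov"])/2); return np.array([[f,0,im["cx"]],[0,f,im["cy"]],[0,0,1.]]),np.array([im["k1"],0,0,0,0.])
def ray(im,uv,z):
    """pixels -> world points on plane height z"""
    k,d=K(im); p=cv2.undistortPoints(np.float64(uv).reshape(-1,1,2),k,d).reshape(-1,2)
    v=np.c_[p,np.ones(len(p))]@im["T"][:3,:3].T; o=im["T"][:3,3]
    return o+v*((z-o[2])/v[:,2])[:,None]
def proj(im,P):
    k,d=K(im); Ti=np.linalg.inv(im["T"]); return cv2.projectPoints(np.float64(P).reshape(-1,1,3),cv2.Rodrigues(Ti[:3,:3])[0],Ti[:3,3],k,d)[0].reshape(-1,2)
E
python3 - <<'E'
from h import *
for n in("top","scene"):
    im=snap(n,n); print(n,im["T"].round(3).tolist(),im["vertical_fov"],im["k1"])
s=bot.observe(); print(s["tool_rot"],s["opening"],s["time"])
E
```

```text
top [[-0.025, -0.996, 0.085, 0.425], [-1.0, 0.026, 0.005, -0.24], [-0.007, -0.085, -0.996, 1.501], [0.0, 0.0, 0.0, 1.0]] 50.8739591554446 0.01801075172010299
scene [[-0.261, 0.799, -0.542, 1.137], [0.965, 0.209, -0.158, -0.06], [-0.013, -0.564, -0.826, 0.941], [0.0, 0.0, 0.0, 1.0]] 55.37992104388061 -0.10496165503640521
[-6.13998284e-04  9.78463640e-01  2.06418280e-01 -1.47369242e-04] 1.0050376077078644 0.1
```

View pics/top.png

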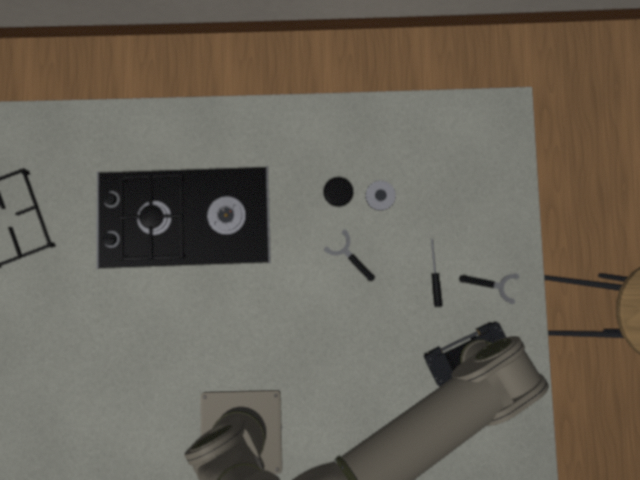

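The top view shows the hob at (183,217), the bare burner at (227,215), spanners at (350,255) and (490,285), the cap at (339,191), the crown at (380,195) and the screwdriver at (436,275). The spanner at (350,255) looks nearest the base. I'll check the scene view in case the arm hides another.

View pics/scene.png

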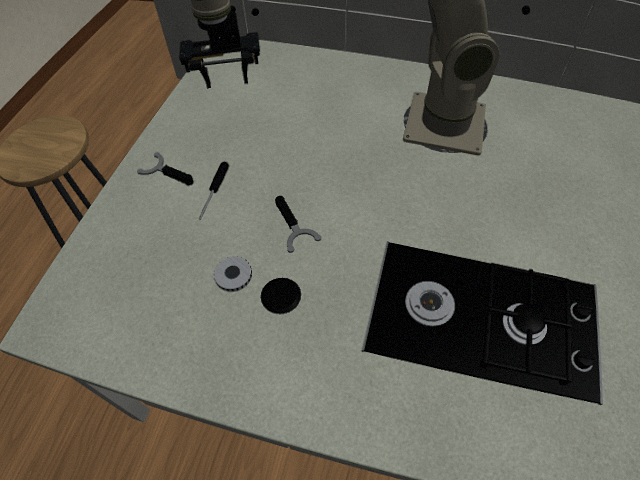

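Run:
```python
from h import *
im=load("top"); c=im["color"]; 
names=["handle near end","handle far end","fork a","fork b","ringtop","cap","crown","hobcorner","sp2"]
uv=[[352,257],[371,277],[327,250],[347,234],[227,215],[339,191],[380,195],[268,168],[478,282]]
for n,u,z in zip(names,uv,[.024,.024,.014,.014,.024,.011,.026,.008,.02]): print(n,ray(im,u,z).round(3))
hsv=cv2.cvtColor(c,cv2.COLOR_BGR2HSV)
m=np.uint8(c.max(2)<60)*255
k,l,st,ce=cv2.connectedComponentsWithStats(m)
for i in range(1,k):
    if st[i,4]>60: print(st[i],ce[i].round(1))
ys,xs=np.where((l==l[262,358])&(l>0)) if l[262,358] else ([],[])
if len(xs):
    print(cv2.minAreaRect(np.c_[xs,ys].astype(np.float32)))
```

```text
handle near end [[ 0.495 -0.335  0.024]]
handle far end [[ 0.435 -0.389  0.024]]
fork a [[ 0.518 -0.263  0.014]]
fork b [[ 0.564 -0.323  0.014]]
ringtop [[0.629 0.029 0.024]]
cap [[ 0.694 -0.304  0.011]]
crown [[ 0.676 -0.424  0.026]]
hobcorner [[ 0.77  -0.093  0.008]]
sp2 [[ 0.413 -0.7    0.02 ]]
[   0    9  640   28 5821] [321.2  23.6]
[  0 169  55  98 583] [ 26.7 218.5]
[   99   168   169   100 14047] [180.5 217.3]
[324 177  29  29 669] [338.  191.2]
[376 191   9   9  62] [380.2 194.7]
[219 209  13  12  98] [225.3 215.2]
[349 255  25  26 199] [361.3 267.3]
[432 273  10  33 237] [436.4 289.7]
[599 273  29   9 126] [612.8 276.8]
[460 275  34  12 208] [476.5 280.9]
[545 276  77  14 372] [585.  282.4]
[ 295  322  225  158 3413] [432.7 383.8]
[549 329  74   8 412] [589.5 332.9]
[ 186  407   93   73 3154] [237.4 446.6]
((361.0000305175781, 267.5000305175781), (31.819805145263672, 6.363961219787598), 45.0)
```

The second view shows only two spanners on the worktop. The one at (295,225), near the hob, is the target, and its path is free. I'll move above its grip point.

```bash
python3 -m creep '{"translation":[[5.7,-2.2,0],[5.7,-2.2,0],[5.7,-2.2,0],[5.7,-2.2,0],[5.7,-2.2,0]],"yaw":[0,0,0,0,0]}' 0 && python3 -m creep '{"translation":[[2.2,-0.8,0],[0,0,0],[0,0,0],[0,0,0]],"yaw":[0,-0.16,-0.16,0]}'
python3 - <<'E'
from h import *
im=snap("wrist","w1"); print(im["T"].round(3).tolist(),im["k1"],bot.observe()["force"])
print(proj(im,[[.485,-.34,.024],[.541,-.293,.014]]))
E
```

```text
time: 0.72
tool_pos: [0.4697, -0.3544, 0.2]
tool_rot: [-0.0, 0.978, 0.206, -0.0]
force: [1.2, -0.4, -0.7]
opening: 1.0
finger_force: 0.0
time: 1.23
tool_pos: [0.4854, -0.3397, 0.1997]
tool_rot: [-0.0, 0.933, 0.359, -0.0]
force: [0.2, -0.3, 1.1]
opening: 0.998
finger_force: 0.0
[[0.67, -0.718, -0.186, 0.536], [-0.742, -0.649, -0.168, -0.293], [0.0, 0.251, -0.968, 0.385], [0.0, 0.0, 0.0, 1.0]] -0.00024392247338964347 [ 0.0358812  -0.03630671 -0.4477578 ]
[[324.77218323 215.49019135]
 [327.72918716 133.21934087]]
```

View pics/w1.png

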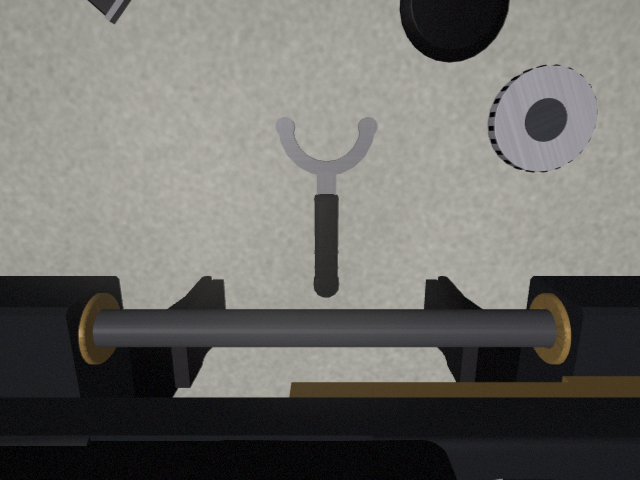

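The wrist view shows the spanner clearly. The fork ends are at (285,126) and (368,126), and the handle runs from (326,195) to (326,297). Next I measure its pose.

```bash
cat > m.py <<'E'
from h import *
E
python3 - <<'E'
from h import *
im=load("w1"); c=im["color"]
f=ray(im,[[285,126],[368,126]],.014); print(f.round(4),np.linalg.norm(f[0]-f[1]))
m=np.uint8(c.max(2)<75); m[:190]=0; m[300:]=0; m[:,:300]=0; m[:,350:]=0
ys,xs=np.where(m[200:275]); ys+=200
rows=np.array([[xs[ys==y].mean(),y] for y in range(200,275,3)])
h=ray(im,rows,.024); d=h[0]-h[-1]; d/=np.linalg.norm(d)
print("handle yaw",np.arctan2(d[1],d[0]))
e=ray(im,[[326,194.5],[326,297]],[.024,.012]) if 0 else np.r_[ray(im,[[326,194.5]],.024),ray(im,[[326,297]],.005)]
print("ends",e.round(4),np.linalg.norm(e[0]-e[1]))
v=f[1]-f[0]; print("fork yaw",np.arctan2(v[1],v[0])+np.pi/2)
mid=f.mean(0); print("grip from fork",mid-.08*d,"from handle front",e[0]-.02*d)
s=bot.observe(); w,x,y,z=s["tool_rot"];M=R.from_quat([x,y,z,w]).as_matrix()
print("tool yaw",np.arctan2(M[1,0],M[0,0]),"delta tool",M.T@(mid-.08*d-s["tool_pos"]))
E
```

```text
[[ 0.52   -0.2605  0.014 ]
 [ 0.5697 -0.3155  0.014 ]] 0.074124200974296
handle yaw 0.7285523399561944
ends [[ 0.5001 -0.3279  0.024 ]
 [ 0.4205 -0.4     0.005 ]] 0.10912092434414573
fork yaw 0.7343982152810076
grip from fork [ 0.48518359 -0.34126806  0.014     ] from handle front [ 0.48516848 -0.34118256  0.024     ]
tool yaw 0.7321419320515761 delta tool [-0.00115979  0.00098274  0.18587087]
```

```bash
python3 -m creep '{"translation":[[-0.1,0.1,5],[0,0,5],[0,0,5],[0,0,3],[0,0,1.2]],"yaw":[0,0,0,0,0]}' && python3 -m creep '{"translation":[[0,0,0.2],[0,0,0],[0,0,0]],"yaw":[0,0,0]}' && python3 -m creep '{"translation":[[0,0,0],[0,0,0],[0,0,0],[0,0,0],[0,0,0]],"yaw":[0,0,0,0,0]}' 1 45
```

```text
time: 1.9
tool_pos: [0.4845, -0.3407, 0.0063]
tool_rot: [-0.001, 0.934, 0.358, -0.001]
force: [-0.0, 0.0, 0.4]
opening: 1.0
finger_force: 0.0
time: 2.28
tool_pos: [0.4863, -0.3418, 0.0075]
tool_rot: [0.001, 0.933, 0.359, 0.001]
force: [-0.2, -0.4, -0.2]
opening: 0.996
finger_force: 0.0
time: 2.9
tool_pos: [0.4856, -0.3413, 0.0062]
tool_rot: [0.0, 0.933, 0.36, 0.0]
force: [0.5, -0.4, 0.3]
opening: 0.515
finger_force: 0.0
```

```bash
python3 -m creep '{"translation":[[0,0,0],[0,0,0],[0,0,0],[0,0,0],[0,0,0]],"yaw":[0,0,0,0,0]}' && python3 -m creep '{"translation":[[0,0,-3],[0,0,-5],[0,0,-5],[0,0,0],[0,0,0]],"yaw":[0,0,0,0,0]}'
```

```text
time: 3.52
tool_pos: [0.4856, -0.3412, 0.0062]
tool_rot: [0.0, 0.933, 0.36, -0.0]
force: [-0.0, -0.3, 0.2]
opening: 0.021
finger_force: 0.0
time: 4.15
tool_pos: [0.4853, -0.3412, 0.1357]
tool_rot: [-0.0, 0.933, 0.36, -0.0]
force: [-0.3, -0.1, -0.6]
opening: 0.001
finger_force: 0.0
```

The fingers shut fully, so the grasp missed. I'll look again.

Run:
```python
from h import *
im=snap("wrist","w2"); snap("top","t2")
```

```text
(no output)
```

View pics/w2.png

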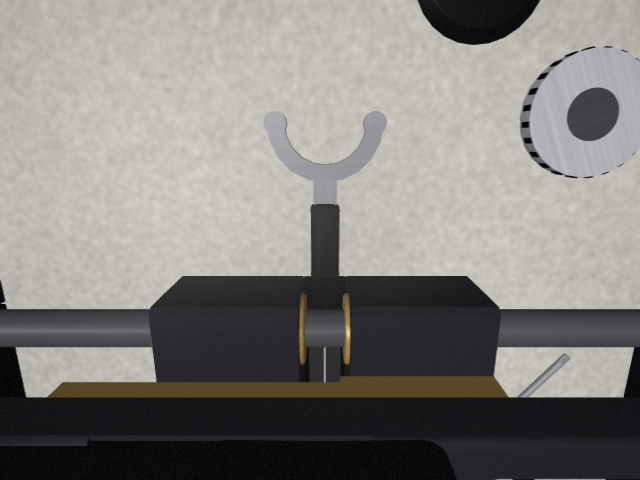

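The spanner is still on the worktop, with fork ends at (275,121) and (375,121). The fingers are shut and empty, so I'll check its pose, the depth heights and where the TCP projects.

Run:
```python
from h import *
s=bot.observe(); print(s["tool_pos"],s["opening"],s["finger_force"])
im=load("w2"); f=ray(im,[[275,121],[375,121]],.014); print(f.round(4),np.linalg.norm(f[0]-f[1]))
print("front",ray(im,[[325,205]],.024).round(4))
def pt(im,u,v):
    k,d=K(im); p=cv2.undistortPoints(np.float64([[[u,v]]]),k,d)[0,0]; D=im["depth"][v,u]
    return (im["T"]@[p[0]*D,p[1]*D,D,1])[:3].round(4)
for u,v in [(325,240),(325,190),(200,200),(275,121),(325,340)]: print((u,v),pt(im,u,v))
w1=load("w1")
for u,v in [(326,240),(326,285),(217,290),(433,290),(200,200)]: print("w1",(u,v),pt(w1,u,v))
print(proj(w1,[[.4854,-.3397,.2],[.4854,-.3397,.219]]),proj(im,[s["tool_pos"]]))
t=load("t2");
for P in ([.4852,-.3412,.024],[.541,-.289,.014]): print(proj(t,P))
```

```text
[ 0.48488751 -0.34079345  0.13475558] 0.006463267644191241 0.0
[[ 0.5204 -0.2599  0.014 ]
 [ 0.5698 -0.3145  0.014 ]] 0.07366445633877772
front [[ 0.5   -0.328  0.024]]
(325, 240) [ 0.4801 -0.346   0.0252]
(325, 190) [ 0.5076 -0.3211  0.0159]
(200, 200) [ 4.323e-01 -2.530e-01 -1.000e-04]
(275, 121) [ 0.5203 -0.2597  0.0126]
(325, 340) [ 0.5056 -0.3223  0.2455]
w1 (326, 240) [ 0.4687 -0.3563  0.025 ]
w1 (326, 285) [ 0.4352 -0.3866  0.0233]
w1 (217, 290) [ 0.4623 -0.3012  0.233 ]
w1 (433, 290) [ 0.5213 -0.3655  0.2347]
w1 (200, 200) [ 4.118e-01 -2.430e-01 -1.000e-04]
[[325.26828489 281.89115006]
 [325.36766048 296.78775722]] [[324.22045545 281.10567034]]
[[354.06145315 260.35127815]]
[[335.5668448 242.062675 ]]
```

View pics/t2.png

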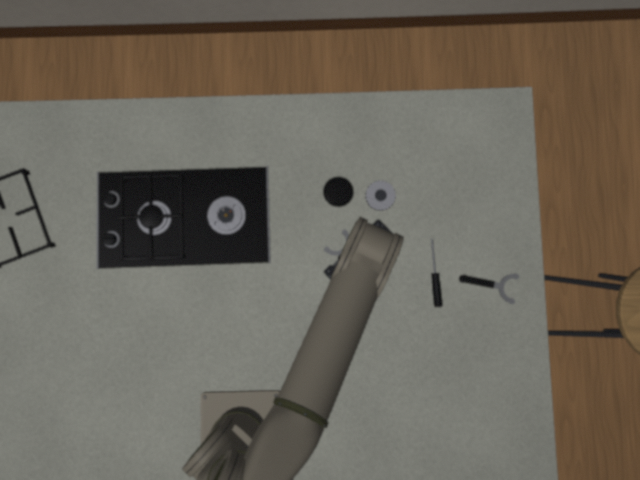

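Run:
```python
from h import *
for t in("w1","w2"):
    im=load(t); k,d=K(im); A=np.array(im["tool_from_camera"]); print(A.round(4).tolist())
    u,v=np.meshgrid(np.arange(640),np.arange(480)); p=cv2.undistortPoints(np.float64(np.dstack([u,v])).reshape(-1,1,2),k,d).reshape(-1,2)
    D=im["depth"].reshape(-1); P=np.c_[p*D[:,None],D]@A[:3,:3].T+A[:3,3]
    ok=(D>0)&(P[:,2]<0.02)
    for lo in np.arange(-.14,.02,.01):
        q=ok&(P[:,2]>=lo)&(P[:,2]<lo+.01)
        if q.sum(): print(round(lo,3),q.sum(),P[q].min(0).round(3)[:2],P[q].max(0).round(3)[:2],"rows",v.ravel()[q].min(),v.ravel()[q].max())
```

```text
[[-0.0005, -0.968, -0.2511, 0.0685], [1.0, -0.0006, 0.0006, -0.0006], [-0.0008, -0.2511, 0.968, -0.1852], [0.0, 0.0, 0.0, 1.0]]
-0.14 34729 [ 0.017 -0.052] [0.028 0.05 ] rows 406 479
-0.13 14841 [ 0.023 -0.057] [0.027 0.058] rows 382 421
-0.12 26265 [-0.007 -0.066] [0.038 0.066] rows 294 479
-0.11 16363 [-0.018 -0.074] [0.039 0.07 ] rows 277 479
-0.1 2777 [-0.021 -0.075] [0.038 0.072] rows 276 479
-0.09 1565 [-0.007 -0.056] [0.015 0.055] rows 347 396
-0.08 2275 [-0.011 -0.049] [0.009 0.049] rows 347 396
-0.07 606 [-0.01  -0.045] [0.004 0.043] rows 347 383
-0.06 562 [-0.01  -0.055] [0.012 0.054] rows 300 367
-0.05 765 [-0.01  -0.054] [0.012 0.053] rows 290 351
-0.04 727 [-0.    -0.053] [0.012 0.052] rows 281 308
-0.03 529 [-0.004 -0.053] [0.012 0.052] rows 276 308
[[-0.0005, -0.968, -0.2511, 0.0685], [1.0, -0.0006, 0.0006, -0.0006], [-0.0008, -0.2511, 0.968, -0.1852], [0.0, 0.0, 0.0, 1.0]]
-0.14 34762 [ 0.017 -0.053] [0.027 0.05 ] rows 409 479
-0.13 15870 [ 0.023 -0.056] [0.027 0.054] rows 382 422
-0.12 33436 [ 0.019 -0.068] [0.039 0.065] rows 292 390
-0.11 11791 [-0.017 -0.08 ] [0.038 0.079] rows 276 479
-0.1 2533 [-0.024 -0.082] [0.038 0.08 ] rows 276 479
-0.09 94 [ 0.002 -0.006] [0.011 0.005] rows 347 381
-0.08 1104 [-0.008 -0.006] [0.008 0.005] rows 347 381
-0.06 137 [ 0.008 -0.007] [0.011 0.006] rows 301 308
-0.05 396 [ 0.008 -0.008] [0.012 0.007] rows 290 308
-0.04 374 [ 0.009 -0.009] [0.012 0.008] rows 281 295
-0.03 242 [ 0.009 -0.009] [0.012 0.008] rows 276 286
```

Run:
```python
from h import *
for t in("w1","w2"):
    im=load(t); k,d=K(im); A=np.array(im["tool_from_camera"])
    u,v=np.meshgrid(np.arange(640),np.arange(480)); p=cv2.undistortPoints(np.float64(np.dstack([u,v])).reshape(-1,1,2),k,d).reshape(-1,2)
    D=im["depth"].reshape(-1); P=np.c_[p*D[:,None],D]@A[:3,:3].T+A[:3,3]
    q=(D>0)&(P[:,2]<0.03)&(P[:,2]>-.06); print(np.percentile(P[q][:,2],[90,97,99,100]),P[q&(P[:,2]>-.026)].round(4)[::20])
    print(D.reshape(480,640)[270:300:2,217 if t=="w1" else 318].round(3))
```

```text
[-0.0263057  -0.02391038 -0.0229548  -0.02158272] [[ 0.0115 -0.0518 -0.0241]
 [ 0.0113 -0.0499 -0.0247]
 [ 0.0106 -0.0489 -0.024 ]
 [ 0.0099  0.0431 -0.0236]
 [ 0.0096 -0.0456 -0.0238]
 [ 0.0097 -0.0478 -0.0252]
 [ 0.0097  0.0478 -0.0254]
 [ 0.0074 -0.044  -0.0241]
 [ 0.0044 -0.0442 -0.0222]
 [ 0.0039  0.043  -0.0256]
 [ 0.001  -0.0436 -0.0253]
 [-0.0019 -0.0439 -0.025 ]]
[0.405 0.405 0.406 0.407 0.406 0.171 0.169 0.166 0.165 0.162 0.162 0.163
 0.162 0.162 0.161]
[-0.02609155 -0.02365916 -0.02254631 -0.02182612] [[ 0.011  -0.0088 -0.0227]
 [ 0.0114 -0.0066 -0.025 ]
 [ 0.011   0.0053 -0.0253]
 [ 0.0094  0.0024 -0.022 ]
 [ 0.0098  0.0019 -0.0244]
 [ 0.0098  0.0023 -0.0257]]
[0.313 0.311 0.312 0.314 0.314 0.173 0.169 0.166 0.164 0.161 0.16  0.157
 0.156 0.153 0.152]
```

The depth data show the fingertips ending about 23 mm short of the reported TCP, so the grip closed just above the handle. I'll reopen and go lower, checking the force.

```bash
python3 -m creep '{"translation":[[0,0,0],[0,0,0],[0,0,0],[0,0,0],[0,0,0]],"yaw":[0,0,0,0,0]}' 0 && python3 -m creep '{"translation":[[0,0,0],[0,0,0],[0,0,0],[0,0,0],[0,0,0]],"yaw":[0,0,0,0,0]}' && python3 -m creep '{"translation":[[0,0,5],[0,0,4],[0,0,3.5],[0,0,1],[0,0,0.5]],"yaw":[0,0,0,0,0]}' && python3 -m creep '{"translation":[[0,0,0.4],[0,0,0.3],[0,0,0.3],[0,0,0],[0,0,0]],"yaw":[0,0,0,0,0]}'
```

```text
time: 4.88
tool_pos: [0.4856, -0.3413, 0.1362]
tool_rot: [0.0, 0.933, 0.36, 0.0]
force: [-0.1, -0.0, -0.1]
opening: 0.489
finger_force: 0.0
time: 5.5
tool_pos: [0.4856, -0.3412, 0.1361]
tool_rot: [0.0, 0.933, 0.36, -0.0]
force: [0.3, -0.6, -0.1]
opening: 0.982
finger_force: 0.0
time: 6.12
tool_pos: [0.486, -0.3415, -0.0034]
tool_rot: [0.0, 0.933, 0.36, 0.0]
force: [-0.6, 0.8, 0.3]
opening: 1.005
finger_force: 0.0
time: 6.75
tool_pos: [0.4857, -0.3413, -0.0137]
tool_rot: [0.0, 0.933, 0.36, 0.0]
force: [-0.3, 0.1, 0.1]
opening: 0.998
finger_force: 0.0
```

Free at −0.0137, with no contact, as expected. I'll go 4 mm lower and grip.

```bash
python3 -m creep '{"translation":[[0,0,0.2],[0,0,0.2],[0,0,0],[0,0,0]],"yaw":[0,0,0,0]}' && python3 -m creep '{"translation":[[0,0,0],[0,0,0],[0,0,0],[0,0,0],[0,0,0]],"yaw":[0,0,0,0,0]}' 1 50 && python3 -m creep '{"translation":[[0,0,0],[0,0,0],[0,0,0],[0,0,0],[0,0,0]],"yaw":[0,0,0,0,0]}'
```

```text
time: 7.25
tool_pos: [0.4856, -0.3412, -0.0179]
tool_rot: [0.0, 0.933, 0.36, 0.0]
force: [0.8, -0.3, 0.5]
opening: 0.997
finger_force: 0.0
time: 7.88
tool_pos: [0.4856, -0.3412, -0.0178]
tool_rot: [0.0, 0.933, 0.36, 0.0]
force: [0.1, 0.2, 0.6]
opening: 0.515
finger_force: 0.0
time: 8.5
tool_pos: [0.4856, -0.3413, -0.0178]
tool_rot: [0.0, 0.933, 0.36, 0.0]
force: [0.3, -0.6, 0.1]
opening: 0.249
finger_force: 50.0
```

Gripped, at 0.249 opening, which is 22 mm. I'll lift, then go over the ring.

```bash
python3 -m creep '{"translation":[[0,0,-2],[0,0,-4],[0,0,-4],[0,0,-4],[0,0,-2]],"yaw":[0,0,0,0,0]}' && python3 -m creep '{"translation":[[2,-1.3,0],[4,-2.6,0],[4,-2.6,0],[4.5,-2.9,0],[4.5,-3.0,0]],"yaw":[0,0,0,0,0]}' && python3 -m creep '{"translation":[[4,-2.6,0],[2.6,-1.8,0],[1.8,-1.2,0],[0,0,0],[0,0,0]],"yaw":[0,0,0,0,0]}'
python3 - <<'E'
from h import *
im=snap("wrist","w3"); print(im["T"].round(3).tolist())
E
```

```text
time: 9.12
tool_pos: [0.4865, -0.3416, 0.1461]
tool_rot: [0.002, 0.933, 0.36, 0.001]
force: [0.0, 0.8, -2.1]
opening: 0.25
finger_force: 50.0
time: 9.75
tool_pos: [0.5435, -0.1202, 0.1436]
tool_rot: [0.001, 0.933, 0.36, 0.0]
force: [0.5, -0.9, -2.5]
opening: 0.248
finger_force: 50.0
time: 10.38
tool_pos: [0.5677, -0.0251, 0.1427]
tool_rot: [0.0, 0.933, 0.359, -0.0]
force: [-0.6, 0.0, -2.0]
opening: 0.25
finger_force: 50.0
[[0.67, -0.719, -0.186, 0.618], [-0.742, -0.648, -0.17, 0.021], [0.002, 0.251, -0.968, 0.328], [0.0, 0.0, 0.0, 1.0]]
```

View pics/w3.png

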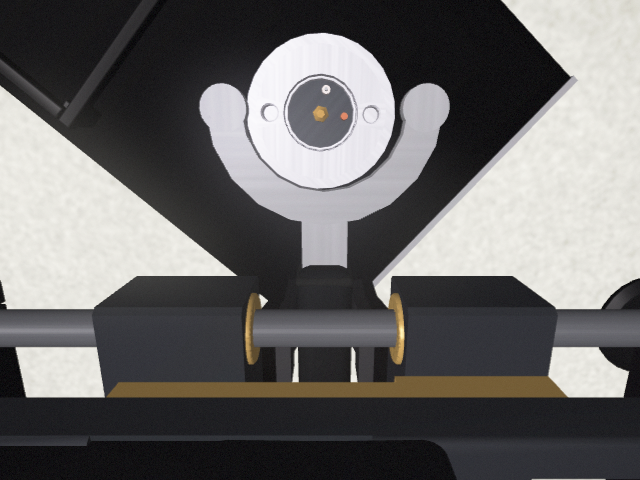

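The ring sits inside the fork in the picture. The holes are at (270,112) and (371,114), and the fork ends are at (222,105) and (427,105). Yaw is almost aligned already; I'll refine and compute the offsets.

```bash
cat > meas.py <<'E'
from h import *
def circ(g,u,v,r,lo,hi):
    x0,y0=u-r,v-r; s=cv2.resize(g[y0:v+r+1,x0:u+r+1],None,fx=8,fy=8,interpolation=cv2.INTER_CUBIC)
    c=cv2.HoughCircles(cv2.GaussianBlur(s,(9,9),2),cv2.HOUGH_GRADIENT,1,400,param1=60,param2=8,minRadius=lo*8,maxRadius=hi*8)
    return None if c is None else np.array([(c[0,0,0]+.5)/8-.5+x0,(c[0,0,1]+.5)/8-.5+y0,c[0,0,2]/8])
E
python3 - <<'E'
from meas import *
im=load("w3"); g=cv2.cvtColor(im["color"],cv2.COLOR_BGR2GRAY)
H=[circ(g,270,112,16,6,11),circ(g,371,114,16,6,11)]; F=[circ(g,222,105,32,18,28),circ(g,427,105,32,18,28)]
O=circ(g,321,111,90,66,82); print("holes",H,"fork",F,"ring",O)
P=ray(im,[h[:2] for h in H],.024); print("holes",P.round(4),np.linalg.norm(P[0]-P[1]),P.mean(0).round(4))
ro=ray(im,[O[:2]],.024); print("ring outer",ro.round(4))
s=bot.observe(); print(s["tool_pos"],s["tool_rot"])
zf=s["tool_pos"][2]+.0178+.014
Q=ray(im,[[222,105],[427,105]],zf); print("fork",Q.round(4),np.linalg.norm(Q[0]-Q[1]),Q.mean(0).round(4))
T=im["T"]@np.linalg.inv(np.array(im["tool_from_camera"])); M=T[:3,:3]
a=lambda X:np.arctan2((X[1]-X[0])[1],(X[1]-X[0])[0])+np.pi/2
print("yaw holes",a(P),"fork",a(Q),"tool",np.arctan2(M[1,0],M[0,0]))
print("delta tool",M.T@(P.mean(0)-Q.mean(0)))
print("fork in tool",(np.linalg.inv(T)@np.r_[Q.mean(0),1]).round(4))
c=ray(im,[[574,79]],.008); print("hob corner",c)
E
```

```text
holes [array([269.625 , 111.75  ,   9.5875], dtype=float32), array([372.    , 114.25  ,   8.5375], dtype=float32)] fork [array([220.375, 108.125,  25.225], dtype=float32), array([427.25  , 104.625 ,  21.9625], dtype=float32)] ring [324.375 109.75   78.475]
holes [[0.6054 0.0628 0.024 ]
 [0.6539 0.0064 0.024 ]] 0.07432851337973477 [0.6297 0.0346 0.024 ]
ring outer [[0.633  0.0342 0.024 ]]
[ 0.56771546 -0.02540425  0.14257068] [ 4.38296963e-04  9.33382285e-01  3.58883426e-01 -7.02776969e-05]
fork [[0.6018 0.0567 0.1744]
 [0.652  0.0012 0.1744]] 0.07480859703249602 [0.6269 0.0289 0.1744]
yaw holes 0.711176470695317 fork 0.7344892384681759 tool 0.7348284038064307
delta tool [ 0.00588317 -0.00247204  0.15036653]
fork in tool [ 8.01e-02 -4.00e-04 -3.17e-02  1.00e+00]
hob corner [[ 0.77552235 -0.08929175  0.008     ]]
```

```bash
python3 -m creep '{"translation":[[0.3,-0.2,1.5],[0.3,-0.2,2],[0,0,2],[0,0,1.5],[0,0,0]],"yaw":[0.012,0.011,0,0,0]}' && python3 -m creep '{"translation":[[0,0,0],[0,0,0],[0,0,0]],"yaw":[0,0,0]}'
python3 - <<'E'
from h import *
im=snap("wrist","w4")
cv2.imwrite("pics/w4c.png",cv2.resize(im["color"][20:240,160:490],None,fx=2.4,fy=2.4,interpolation=cv2.INTER_CUBIC))
E
```

```text
time: 11.05
tool_pos: [0.5687, -0.0172, 0.0706]
tool_rot: [-0.001, 0.937, 0.349, -0.001]
force: [-0.7, 0.2, -1.8]
opening: 0.247
finger_force: 50.0
time: 11.42
tool_pos: [0.57, -0.0169, 0.0727]
tool_rot: [0.0, 0.937, 0.349, 0.0]
force: [-0.9, -0.6, -2.4]
opening: 0.247
finger_force: 50.0
```

View pics/w4c.png

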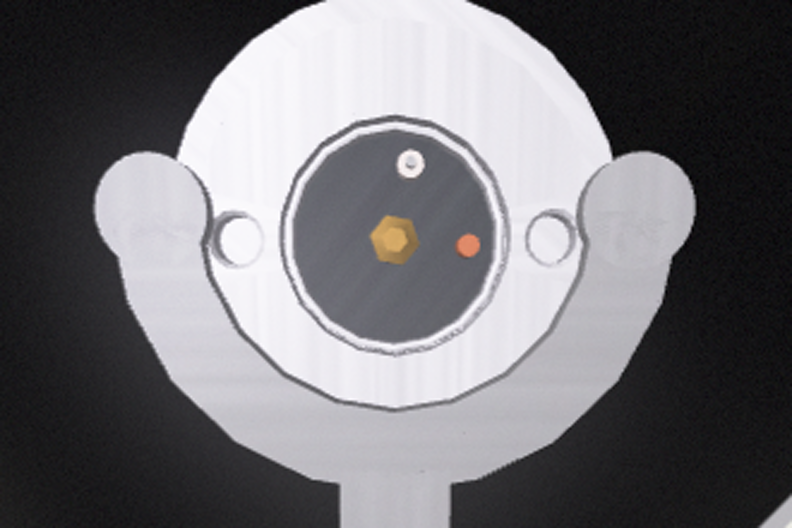

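The holes are at crop (233,240) and (554,238), and the fork ends at (152,209) and (638,209). The pins are symmetric about the ring and almost aligned in yaw.

Run:
```python
from h import *
im=load("w4"); f=lambda L:(np.array(L)+.5)/2.4-.5+[160,20]
s=bot.observe(); zf=s["tool_pos"][2]+.0178+.014
P=ray(im,f([[233,240],[554,238]]),.024);Q=ray(im,f([[152,209],[638,209]]),zf)
T=im["T"]@np.linalg.inv(np.array(im["tool_from_camera"])); M=T[:3,:3]
a=lambda X:np.arctan2((X[1]-X[0])[1],(X[1]-X[0])[0])+np.pi/2
print(P.round(4),np.linalg.norm(P[0]-P[1]),Q.round(4),np.linalg.norm(Q[0]-Q[1]))
print("yaw",a(P),a(Q),np.arctan2(M[1,0],M[0,0]),"delta",(M.T@(P.mean(0)-Q.mean(0))).round(4), P.mean(0),(np.linalg.inv(T)@np.r_[Q.mean(0),1]).round(4))
```

```text
[[0.6044 0.0633 0.024 ]
 [0.6537 0.0068 0.024 ]] 0.07502993154438498 [[0.6057 0.0634 0.1044]
 [0.654  0.0074 0.1044]] 0.0740081909831376
yaw 0.7182304207598228 0.7123107772706122 0.7126608047947782 delta [-0.0009 -0.0003  0.0804] [0.62905013 0.0350217  0.024     ] [ 7.95e-02 -5.00e-04 -3.16e-02  1.00e+00]
```

```bash
python3 -m creep '{"translation":[[-0.1,0,2],[0,0,2.3],[0,0,1.5],[0,0,0.5],[0,0,0]],"yaw":[0,0,0,0,0]}' && python3 -m creep '{"translation":[[0,0,0.2],[0,0,0.2],[0,0,0.2],[0,0,0],[0,0,0]],"yaw":[0,0,0,0,0]}'
```

```text
time: 12.1
tool_pos: [0.5692, -0.0175, 0.0094]
tool_rot: [0.0, 0.937, 0.349, 0.0]
force: [0.3, 0.3, -1.8]
opening: 0.252
finger_force: 50.0
time: 12.72
tool_pos: [0.569, -0.0176, 0.0032]
tool_rot: [0.0, 0.937, 0.349, 0.0]
force: [-0.9, -0.3, -2.6]
opening: 0.251
finger_force: 50.0
```

The pins have entered with no contact force. I'll go down to seat.

```bash
python3 -m creep '{"translation":[[0,0,0.2],[0,0,0.15],[0,0,0.1],[0,0,0.05],[0,0,0]],"yaw":[0,0,0,0,0]}' && python3 -m creep '{"translation":[[0,0,0],[0,0,0]],"yaw":[0,0]}'
```

```text
time: 13.35
tool_pos: [0.569, -0.0176, -0.0018]
tool_rot: [0.0, 0.937, 0.349, 0.0]
force: [-0.6, -0.2, -1.6]
opening: 0.246
finger_force: 50.0
time: 13.6
tool_pos: [0.5689, -0.0176, -0.0019]
tool_rot: [0.0, 0.937, 0.349, 0.0]
force: [-0.1, 0.2, -1.0]
opening: 0.249
finger_force: 50.0
```

Seated, since the weight is partly taken up. I'll turn clockwise about the ring axis, with the pivot 80 mm ahead of the tool.

```bash
python3 -m creep '{"translation":[[0,0,0.05],[0.03,-0.64,0],[0.03,-0.64,0],[0.02,-0.64,0],[0.02,-0.64,0]],"yaw":[0,0.08,0.08,0.08,0.08]}'
python3 - <<'E'
from h import *
s=bot.observe(); w,x,y,z=s["tool_rot"];M=R.from_quat([x,y,z,w]).as_matrix()
print(np.arctan2(M[1,0],M[0,0]), (np.array(s["tool_pos"])+M@[.08,0,0]).round(4), s["wrist_torque"],s["force"])
E
```

```text
time: 14.22
tool_pos: [0.5566, 0.0037, -0.0019]
tool_rot: [0.001, 0.981, 0.194, 0.001]
force: [4.0, -1.7, -2.6]
opening: 0.246
finger_force: 50.0
0.39015084271148764 [ 0.6305  0.0341 -0.0018] [-0.42593838 -0.87146614  0.24485146] [ 4.02748956 -1.68906861 -2.57226177]
```

```bash
python3 -m creep '{"translation":[[0.02,-0.64,0],[0.02,-0.64,0],[0.02,-0.64,0],[0.03,-0.64,0],[0,0,0]],"yaw":[0.08,0.08,0.08,0.08,0]}'
cat > st.py <<'E'
from h import *
s=bot.observe(); w,x,y,z=s["tool_rot"];M=R.from_quat([x,y,z,w]).as_matrix()
print(np.arctan2(M[1,0],M[0,0]), (np.array(s["tool_pos"])+M@[.08,0,0]).round(4), np.round(s["wrist_torque"],2),np.round(s["force"],1))
E
python3 st.py
```

```text
time: 14.85
tool_pos: [0.5503, 0.0288, -0.002]
tool_rot: [0.0, 0.999, 0.037, 0.001]
force: [3.3, -0.7, -1.2]
opening: 0.245
finger_force: 50.0
0.07347987603282521 [ 0.6301  0.0347 -0.0019] [-0.23 -0.68 -0.07] [ 3.3 -0.7 -1.2]
```

```bash
python3 -m creep '{"translation":[[0.01,-0.32,0],[0.01,-0.32,0],[0,-0.16,0],[0,0,0],[0,0,0]],"yaw":[0.04,0.04,0.02,0,0]}'; python3 st.py
```

```text
time: 15.48
tool_pos: [0.5502, 0.0365, -0.002]
tool_rot: [0.0, 1.0, -0.013, 0.001]
force: [4.0, -2.9, -1.0]
opening: 0.247
finger_force: 50.0
-0.02614525432445863 [ 0.6302  0.0344 -0.0019] [-0.57 -1.13  0.22] [ 4.  -2.9 -1. ]
```

```bash
python3 -m creep '{"translation":[[0,-0.2,0],[0,-0.12,0],[0,0,0],[0,0,0]],"yaw":[0.025,0.015,0,0]}'; python3 st.py;  python3 -m creep '{"translation":[[0,-0.2,0],[0,-0.12,0],[0,0,0],[0,0,0]],"yaw":[0.025,0.015,0,0]}'; python3 st.py
```

```text
time: 15.98
tool_pos: [0.5503, 0.0388, -0.002]
tool_rot: [0.001, 0.999, -0.033, 0.001]
force: [3.9, -6.0, -0.9]
opening: 0.248
finger_force: 50.3
-0.06576498097463376 [ 0.6302  0.0335 -0.0019] [-1.2  -1.04  0.77] [ 3.9 -6.  -0.9]
time: 16.48
tool_pos: [0.5505, 0.0397, -0.0021]
tool_rot: [0.002, 0.999, -0.053, 0.001]
force: [3.9, -12.2, 0.3]
opening: 0.248
finger_force: 51.5
-0.10644429822658212 [ 0.63    0.0312 -0.002 ] [-2.6  -0.91  1.35] [  3.9 -12.2   0.3]
```

The force now rises without further travel (−12 N), so the ring is at its stop. I'll unload within the pin play and lift.

```bash
python3 -m creep '{"translation":[[0,0.2,0],[0,0.2,0],[0,0.12,0],[0,0,0],[0,0,0]],"yaw":[-0.025,-0.025,-0.015,0,0]}'; python3 st.py
```

```text
time: 17.1
tool_pos: [0.5501, 0.0376, -0.002]
tool_rot: [0.0, 1.0, -0.021, 0.001]
force: [4.7, -3.1, -1.4]
opening: 0.243
finger_force: 49.9
-0.04212748128978012 [ 0.6301  0.0342 -0.0019] [-0.72 -1.14 -0.03] [ 4.7 -3.1 -1.4]
```

```bash
python3 -m creep '{"translation":[[0.1,0.08,0],[0,0,0],[0,0,0]],"yaw":[0,0,0]}'; python3 st.py; python3 -m creep '{"translation":[[0,0,-0.3],[0,0,-0.4],[0,0,-0.5],[0,0,-1.5],[0,0,-2.5]],"yaw":[0,0,0,0,0]}'; python3 -m creep '{"translation":[[0,0,-3],[0,0,-3],[0,0,-2],[0,0,0],[0,0,0]],"yaw":[0,0,0,0,0]}'
python3 - <<'E'
from h import *
im=snap("wrist","w5")
E
```

```text
time: 17.48
tool_pos: [0.5502, 0.0375, -0.0022]
tool_rot: [-0.0, 1.0, -0.021, -0.0]
force: [-1.7, -0.6, 5.5]
opening: 0.247
finger_force: 49.9
-0.041900091452218215 [ 0.6301  0.0341 -0.0022] [-0.19 -0.12  0.08] [-1.7 -0.6  5.5]
time: 18.1
tool_pos: [0.5495, 0.0373, 0.0502]
tool_rot: [0.0, 1.0, -0.021, -0.001]
force: [0.7, 0.2, -2.4]
opening: 0.254
finger_force: 49.9
time: 18.73
tool_pos: [0.5497, 0.0373, 0.129]
tool_rot: [0.0, 1.0, -0.021, -0.0]
force: [0.7, 0.0, -1.8]
opening: 0.25
finger_force: 49.9
```

View pics/w5.png

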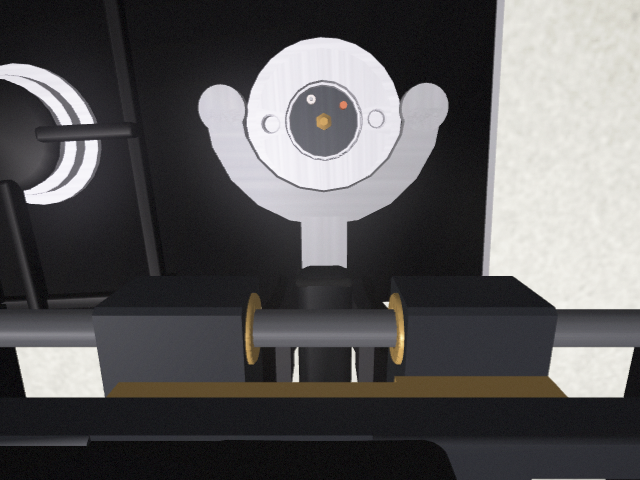

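The spanner is out. The holes are at (271,124) and (376,119), and the hob's end edge runs from (500,0) to (485,275). I'll check the hole line against that edge.

Run:
```python
from meas import *
im=load("w5"); g=cv2.cvtColor(im["color"],cv2.COLOR_BGR2GRAY)
H=[circ(g,271,124,16,6,11),circ(g,376,119,16,6,11)]; print(H)
P=ray(im,[h[:2] for h in H],.024); v=P[0]-P[1]; print(np.linalg.norm(v),P.mean(0))
a=np.arctan2(v[1],v[0])
mask=g>70
E=[[np.where(g[y,400:560]>70)[0][0]+400,y] for y in (10,60,120,180,240,265)]; E=ray(im,E,.008); print(E.round(4))
e=E[0]-E[-1]; print("ring line off hob y (rad, + = short of CW stop)",a-(np.arctan2(e[1],e[0])+np.pi/2))
```

```text
[array([273.   , 123.625,   8.425], dtype=float32), array([374.375, 118.875,   7.9  ], dtype=float32)]
0.070690278840769 [0.62897919 0.03477547 0.024     ]
[[ 0.6979 -0.087   0.008 ]
 [ 0.6661 -0.087   0.008 ]
 [ 0.6281 -0.0213  0.008 ]
 [ 0.5843 -0.0215  0.008 ]
 [ 0.5342 -0.0882  0.008 ]
 [ 0.5134 -0.0878  0.008 ]]
ring line off hob y (rad, + = short of CW stop) -0.0021655371054967176
```

The ring is at its stop (offset −0.002 rad). Next I carry the spanner to the bare worktop right of the hob.

```bash
python3 -m creep '{"translation":[[-0.5,2,0],[-1,4.5,0],[-1.2,5,0],[-1.2,5,0],[-1,4.5,0]],"yaw":[0,0,0,0,0]}' && python3 -m creep '{"translation":[[-1,3,0],[0,2,0],[0,0,3],[0,0,5],[0,0,3]],"yaw":[0,0,0,0,0]}' && python3 -m creep '{"translation":[[0,0,2],[0,0,1],[0,0,0.3],[0,0,0],[0,0,0]],"yaw":[0,0,0,0,0]}'; python3 st.py
```

```text
time: 19.4
tool_pos: [0.4911, -0.1721, 0.1287]
tool_rot: [-0.0, 1.0, -0.021, -0.001]
force: [0.4, 0.0, -2.3]
opening: 0.245
finger_force: 49.9
time: 20.02
tool_pos: [0.4797, -0.2187, 0.0169]
tool_rot: [-0.001, 1.0, -0.02, -0.001]
force: [-0.9, -0.2, -2.1]
opening: 0.252
finger_force: 49.9
time: 20.65
tool_pos: [0.4809, -0.2202, -0.0126]
tool_rot: [0.0, 1.0, -0.021, 0.001]
force: [0.1, -1.0, -1.6]
opening: 0.252
finger_force: 49.9
-0.04218904133529071 [ 0.5609 -0.2235 -0.0125] [ 0.04 -0.01 -0.01] [ 0.1 -1.  -1.6]
```

```bash
python3 -m creep '{"translation":[[0,0,0.2],[0,0,0.15],[0,0,0.1],[0,0,0],[0,0,0]],"yaw":[0,0,0,0,0]}'; python3 -m creep '{"translation":[[0,0,0.07],[0,0,0],[0,0,0]],"yaw":[0,0,0]}'
```

```text
time: 21.28
tool_pos: [0.4804, -0.22, -0.0179]
tool_rot: [0.0, 1.0, -0.021, 0.0]
force: [-0.3, -0.2, -0.7]
opening: 0.247
finger_force: 49.9
time: 21.65
tool_pos: [0.4804, -0.22, -0.0179]
tool_rot: [0.0, 1.0, -0.021, 0.0]
force: [-3.9, 1.0, 8.4]
opening: 0.251
finger_force: 49.9
```

In contact with the worktop. I'll release, rise and check.

```bash
python3 -m creep '{"translation":[[0,0,0],[0,0,0],[0,0,0],[0,0,0],[0,0,0]],"yaw":[0,0,0,0,0]}' 0; python3 -m creep '{"translation":[[0,0,0],[0,0,0],[0,0,0],[0,0,0],[0,0,0]],"yaw":[0,0,0,0,0]}'; python3 -m creep '{"translation":[[0,0,-3],[0,0,-5],[0,0,-5],[0,0,-5],[0,0,0]],"yaw":[0,0,0,0,0]}';  python3 -m creep '{"translation":[[0,0,0],[0,0,0],[0,0,0]],"yaw":[0,0,0]}'
python3 - <<'E'
from h import *
im=snap("wrist","w6")
k,d=K(im)
c=im["color"]
for P in ([.56,-.223-.037,.014],[.563,-.187,.014],[.4804,-.22,.024],[.45,-.219,.024]):
    u,v=proj(im,[P])[0].round().astype(int); q=cv2.undistortPoints(np.float64([[[u,v]]]),k,d)[0,0]; D=im["depth"][v,u]
    print((u,v),(im["T"]@[q[0]*D,q[1]*D,D,1])[:3].round(4))
E
```

```text
time: 22.28
tool_pos: [0.4803, -0.22, -0.0186]
tool_rot: [0.0, 1.0, -0.021, -0.0]
force: [0.4, 0.1, -0.5]
opening: 0.736
finger_force: 0.0
time: 22.9
tool_pos: [0.4804, -0.22, -0.0185]
tool_rot: [0.0, 1.0, -0.021, 0.0]
force: [-0.6, -0.6, 1.2]
opening: 1.002
finger_force: 0.0
time: 23.52
tool_pos: [0.4826, -0.2208, 0.1657]
tool_rot: [0.001, 1.0, -0.021, 0.003]
force: [-0.6, 0.3, -0.9]
opening: 1.003
finger_force: 0.0
time: 23.9
tool_pos: [0.4798, -0.2198, 0.1603]
tool_rot: [-0.0, 1.0, -0.021, -0.001]
force: [-0.0, -0.1, 0.0]
opening: 1.002
finger_force: 0.0
(np.int64(371), np.int64(120)) [ 0.5599 -0.2597  0.0149]
(np.int64(279), np.int64(120)) [ 0.563  -0.1868  0.0146]
(np.int64(325), np.int64(223)) [ 0.4799 -0.2199  0.0234]
(np.int64(325), np.int64(258)) [ 0.4502 -0.2186  0.0247]
```

View pics/w6.png

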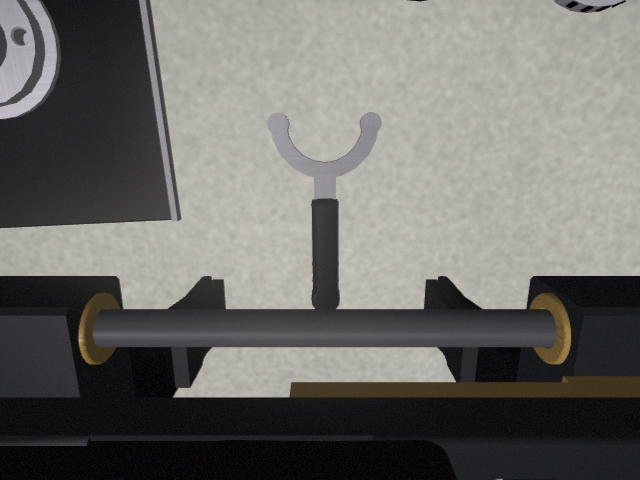

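The spanner lies level on the bare worktop, with fork ends at (278,122) and (371,122). Its heights are right (fork top about 14 mm, handle top about 24 mm), it is clear of the hob, and the gripper is free. I'll hand in.

```bash
python3 -c "
from rig import bot
print(bot.hand_in())"
```

```text
the job is handed in; nothing more can be done
None
```

I handed the job in at about 24 s: the ring nut is at its clockwise stop (hole line within 0.002 rad of the hob's y axis), and the spanner lies level, pins down and released beside the hob; the first grasp closed empty, the second held, and the verdict was not shown.

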